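# Set the ink grinder to speed three and start it

### The arm

A 6-joint arm with a two-finger parallel gripper is mounted at the origin on the work surface. World frame = base frame: x ahead of the robot, y to its left, z up, the work surface at z = 0. Lengths are in m, angles in rad, forces in N, time in s.
With the tool pointing down it reaches from about 0.35 to 0.85 m from the base axis. Payload 8.1 kg.
Tool frame: the origin (TCP) lies between the finger pads; the fingertips stand 25 mm ahead of it and the grasp point (between the pads) lies 6 mm ahead of it (robot.tip_extent is the distance from the TCP to the fingertips, in m); z points along the fingers, y is the direction in which the jaws open and shut (so a half turn about z gives the same grasp; the last joint's range is limited). The gripper opens to 93 mm and grips with 3 to 60 N. Pads are 15 mm wide; open, the fingers measure 128 mm over their backs; the gripper's body (75 mm by 188 mm) begins 65 mm behind the grasp point.
Start: joints at [-0.085, 0.13, 1.488, -0, 1.523, -0.085], TCP at [0.6, 0, 0.244] pointing down, gripper open.
Joint ranges: [-2.96, 2.96], [-0.89, 2.26], [0.02, 2.5], [-1.34, 4.48], [0, 2.73], [-2.66, 2.66]. Speed limits (rad/s): [2.39, 2.39, 2.79, 3.14, 3.14, 3.14].

### API

Orientations are given as a rotation vector (axis times angle).
In Python, from plant import robot gives the robot as it stands.
- The arm moves only by the tool drive_tool, never from a script. Its argument "increments" is a list of rows, each a list of 7 numbers: the closure, from 0 (fully open) to 1 (shut), then the shift along the world's x, y, z in units of 25 mm (1.0 is 25 mm), then the turn, a rotation vector about the world's x, y, z in rad. In form: [[gripper, dx, dy, dz, rx, ry, rz], ...]. A call has 1 to 20 rows; each row is the pose to reach, as a shift and turn from the pose commanded when the call began; what a row does not reach only later rows make up. A row lasts 1/12 s, in which the tool goes at most 41.7 mm and 7.16 degrees, less where a joint would pass 70% of its speed; a pose out of reach is approached as far as the arm can. A call with a gripper value outside its range is refused whole. The fingers move at their own pace and stop on an object; "squeeze" is the grip in N (left out, the last holds). Time passes only in rows, so rows that repeat a pose let the fingers close. It gives the time, the measured TCP pose, the force and the opening at its end, in the units of the state.
- robot.read_state(): the state, without advancing time (a new reading comes with each control period).
- robot.read_camera(name): name is "scene" or "side" or "wrist"; returns a dict with "image" (480x640x3 uint8, red, green, blue), "fx", "fy", "cx", "cy" (pixels), "dist" ([k1, k2, p1, p2, k3] as OpenCV has them; the pictures are not rectified), "T" (4x4, takes a point from camera to world coordinates); the wrist camera has in their place "mount" (4x4, takes a point from camera to tool coordinates, whose origin is the TCP and whose axes are the flange's). Camera axes: x right, y down, z forward; pixel columns grow to the right and rows downward; lengths in m; the calibration is good to about 2 mm. A picture is of the moment at which its call begins: read the wrist's pose just before it. There is no depth.
- robot.close_job(): hands the job in, once; it reports no verdict.
The state is a dict: "t": time; "q": joint angles; "dq": joint speeds; "joint_torque": joint torques, N m; "tool_pos": TCP position; "orientation": TCP orientation; "force": force on the tool from outside, world axes, zero at the start; "wrist_torque": the same for the moment, N m; "opening": finger opening in m.
Only numpy, scipy, OpenCV 4.12 (cv2) and the standard library are available. Lean on these libraries where they do the work, as an engineer would, in place of code of your own. Each camera call takes 0.05 s, during which the arm holds its last target.

### The job

The ink grinder has a click selector (off at the dot, then speeds one to five clockwise at the lines): with a fingertip against the side of its pointer, push it round, counting the clicks, until it rests at speed three, the third click on from off. Only then press the start button fully down with a fingertip and let it spring back. Do not pinch the pointer between the fingers, and leave the seal, the ink stick and everything else where they are.

Things in the scene. Friction and masses are not known exactly. Their poses are not given: they have to be found in the camera images.
- grinder: the electric ink grinder, fixed: a wooden housing 350 x 300 mm with a level top 60 mm above the table; its front half is the control panel. Origin: at table height, 100 mm behind the front face, mid-width. x points from the front to the rear, y to the left seen from the front. On the rear half: a stone dish (centre 165 mm along x, 96 mm high) and a column 210 mm high with an arm
- selector (a joint): angle (rad) of the selector. 0 = off, at the anticlockwise stop, pointer along the grinder's +y (left), to a dot mark; grows clockwise from above. Speeds 1 to 5 (line marks) are each 36 degrees (0.628 rad) further: 3 is at 1.885, 5 at the stop. A spring detent holds each position; a sideways push of about 3 N at the pointer's end carries it over the crest half-way, then it jumps into the next by itself
- selector_hub (a point): point on the axis of the speed selector, a black hub of 48 mm diameter on the left of the panel with an upright pointer bar across it; 30 mm above the panel, nearly at the bar's top (in the grinder's frame x -45, y +60 mm)
- selector_tip (a point): outer end of the black pointer bar (white line on top), 52 mm from the axis and 16 mm above the panel. The bar is 14 mm wide, its flat flanks span 3 to 29 mm above the panel; it stands free from the hub's edge (24 mm from the axis) to the tip, and reaches 16 mm to the other side of the axis
- start_button_top (a point): centre of the top of the start button, a round steel push button 28 mm across in a dark ring of 44 mm, on the right side of the panel (50 mm in front of the grinder's origin, 90 mm to its right); released, its top is 22 mm above the panel, the ring's top 12 mm
- start_button (a joint): how far the start button is pressed (m): 0 released, 0.006 fully down; it springs back by itself. It takes about 1.5 N to begin and 5 N to press fully
- seal_mid (a point): bystander: a stone seal, 24 x 24 x 60 mm, standing on the grinder's panel behind and left of the start button; point half-way up
- ink_stick_mid (a point): bystander: a black ink stick, 90 x 22 x 11 mm, lying on the panel behind the selector; point half-way up
- paste_box_mid (a point): bystander: a round porcelain seal-paste box, 60 mm across and 35 mm high, on the table; point half-way up
- paperweight_mid (a point): bystander: a dark wooden paperweight bar, 210 x 30 x 16 mm, on the table; point half-way up
- brush_mid (a point): bystander: a writing brush, 275 mm long, 22 mm thick, lying on the table; point near its middle
- ink_bottle_mid (a point): bystander: a black ink bottle, 64 mm across, 150 mm high, on the table; point half-way up
- water_cup_mid (a point): bystander: a white porcelain cup, 76 mm across, 75 mm high, on the table; point half-way up

How it is judged:
By the outcome, as a careful person would: the job done as asked, in the order asked, and still so for the second after the job is handed in, with the robot touching nothing.
It also fails if it takes over 58 s, if anything falls off the work surface, if the arm or the gripper's body presses on something with over 40 N, if the wrist force passes 120 N, or if a joint passes its speed limit or range.

## Working session

There is one attempt and no reset: what is moved stays moved. The work goes in short steps, Python scripts to look and compute and a tool call to move; the robot and the scene stay as the last step left them, time stands still between calls to the robot, and variables do not carry over. Pictures are saved under pics/ and viewed, and the job is handed in when it is done.

Besides the shell and the picture viewer there is one more tool, called after "Request:" as name(argument=value, ...) on one line, values as JSON. drive_tool: Moves the arm, as the interface text tells. Its arguments: {"type":"object","properties":{"increments":{"type":"array"},"squeeze":{"type":"number"}},"required":["increments"]}

```bash
ls; mkdir -p pics; python3 - <<'E'
from plant import robot
import cv2,json
s=robot.read_state();print(s)
for n in("scene","side","wrist"):
    c=robot.read_camera(n);cv2.imwrite(f"pics/{n}0.png",c["image"][:,:,::-1])
    print(n,{k:(v.tolist() if hasattr(v,'tolist') else v) for k,v in c.items() if k!="image"})
E
```

```text
pics
{'t': 0.0, 'q': array([-8.54110591e-02,  1.31136196e-01,  1.48928534e+00,  1.03676086e-05,
        1.52299930e+00, -8.53978958e-02]), 'dq': array([-0.00067959,  0.00148515,  0.00020912,  0.00248527,  0.00070427,
       -0.00075046]), 'joint_torque': array([-1.61290725e-03, -5.59853125e+01, -4.91755986e+01,  7.67333270e-02,
        3.59135563e-02, -2.97389461e-04]), 'tool_pos': array([5.99473236e-01, 6.44713123e-05, 2.42599000e-01]), 'orientation': array([-2.22046282e+00, -2.22043247e+00,  1.83672021e-03]), 'force': array([-0.04470443,  0.48465542,  0.25882608]), 'wrist_torque': array([ 0.001753  ,  0.04796932, -0.0406798 ]), 'opening': 0.09295781754914849}
scene {'fx': 467.4482203833157, 'fy': 467.4482203833157, 'cx': 323.25344504362727, 'cy': 238.3028062787492, 'dist': [-0.010074614643554225, 0.0, 0.0, 0.0, 0.0], 'T': [[0.4445364567786544, 0.6935406751799248, -0.5669115190800532, 1.1003825407808583], [0.8957333902026992, -0.3491181419320505, 0.2752784347708547, -0.33167025014696916], [-0.007002304667652896, -0.630172876951148, -0.776423282034004, 0.9791046819943292], [0.0, 0.0,
[... 228 characters left out ...]
9183103436645, 0.16771055433275403], [-0.31349512907854726, 0.5347388100783048, -0.7847134566452035, 0.9146323872403022], [-4.8152805736724685e-05, -0.8263799269283542, -0.5631129673974803, 0.7626093040245175], [0.0, 0.0, 0.0, 1.0]]}
wrist {'fx': 332.91317933057286, 'fy': 332.91317933057286, 'cx': 318.18866883802144, 'cy': 237.63174665195461, 'dist': [-0.05593772626942007, 0.0, 0.0, 0.0, 0.0], 'mount': [[0.0004432131236039899, -0.961722815135054, -0.27402377709029574, 0.0758177997242649], [0.9999998886666479, 0.00047062722713943795, -3.4303109036729515e-05, 0.0014091596237649773], [0.00016195313297293374, -0.27402373137872227, 0.9617229166513933, -0.14168344737760694], [0.0, 0.0, 0.0, 1.0]]}
```

View pics/scene0.png

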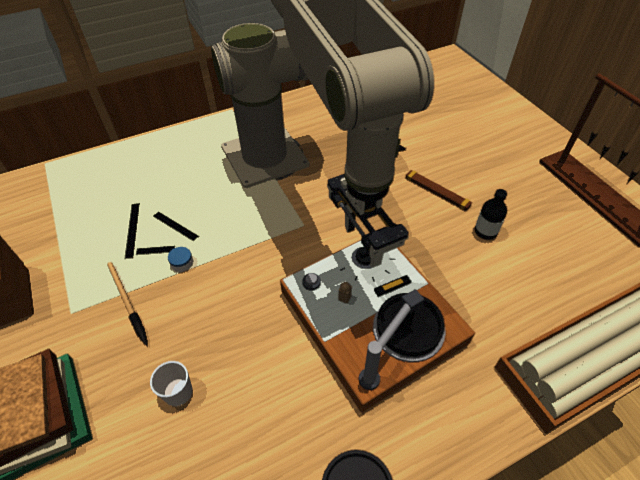

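View pics/side0.png

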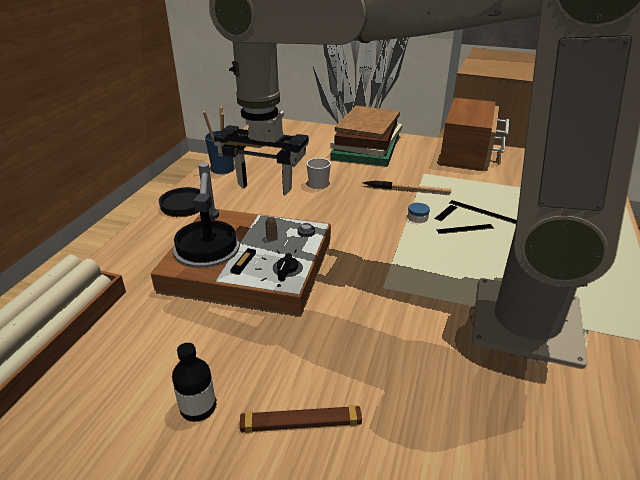

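View pics/wrist0.png

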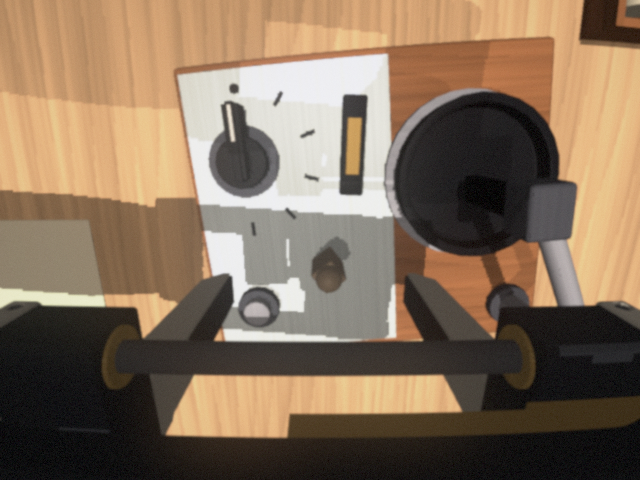

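```bash
python3 - <<'E'
import cv2
im=cv2.imread("pics/wrist0.png")
c=im[60:350,160:420];c=cv2.resize(c,None,fx=2.05,fy=2.05,interpolation=cv2.INTER_CUBIC);
cv2.imwrite("pics/w0z.png",c);print(c.shape)
c=im[70:210,180:330];c=cv2.resize(c,None,fx=4,fy=4,interpolation=cv2.INTER_CUBIC);
cv2.imwrite("pics/w0zz.png",c);print(c.shape)
E
```

```text
(594, 533, 3)
(560, 600, 3)
```

View pics/w0z.png

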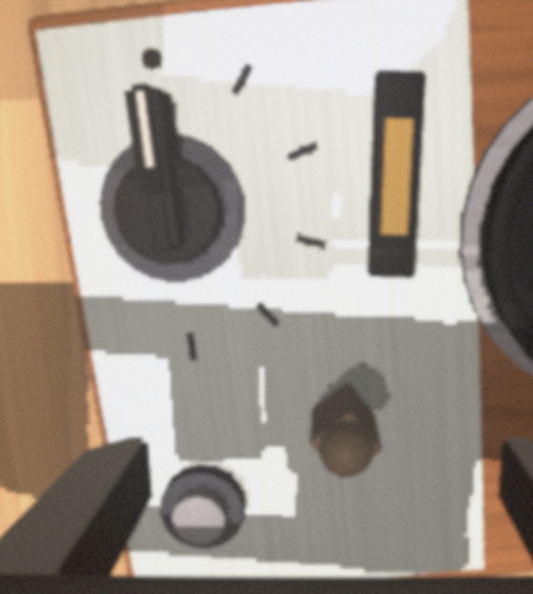

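View pics/w0zz.png

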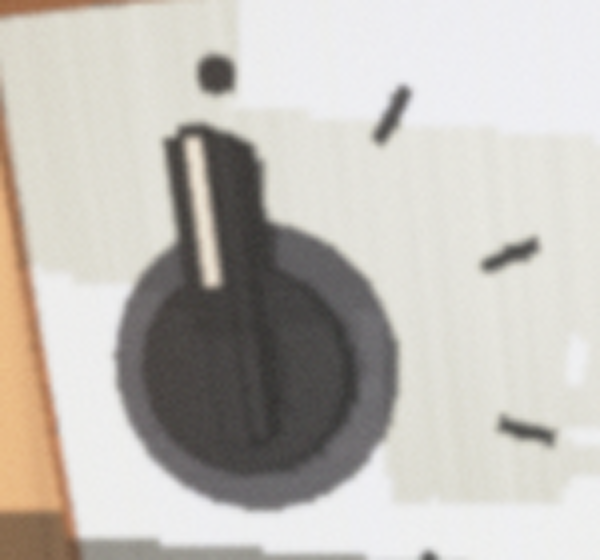

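```bash
cat > h.py <<'E'
import numpy as np,cv2
from scipy.spatial.transform import Rotation as R
from scipy.optimize import least_squares
def K(c): return np.array([[c["fx"],0,c["cx"]],[0,c["fy"],c["cy"]],[0,0,1.]])
def camT(c,s=None):
    if "T" in c: return np.array(c["T"])
    T=np.eye(4);T[:3,:3]=R.from_rotvec(s["orientation"]).as_matrix();T[:3,3]=s["tool_pos"]
    return T@np.array(c["mount"])
def ray(c,T,px,z):
    u=cv2.undistortPoints(np.array(px,float).reshape(-1,1,2),K(c),np.array(c["dist"])).reshape(-1,2)
    d=np.c_[u,np.ones(len(u))]@T[:3,:3].T;o=T[:3,3]
    return o+d*((np.asarray(z)-o[2])/d[:,2])[:,None]
def proj(c,T,P):
    Ti=np.linalg.inv(T)
    return cv2.projectPoints(np.array(P,float).reshape(-1,1,3),cv2.Rodrigues(Ti[:3,:3])[0],Ti[:3,3],K(c),np.array(c["dist"]))[0].reshape(-1,2)
# grinder pose g=(x,y,yaw)
def g2w(g,P):
    P=np.atleast_2d(np.array(P,float));c,s=np.cos(g[2]),np.sin(g[2])
    return np.c_[g[0]+c*P[:,0]-s*P[:,1],g[1]+s*P[:,0]+c*P[:,1],P[:,2]]
E
cat > m1.py <<'E'
from h import *
from plant import robot
s=robot.read_state();c=robot.read_camera("wrist");T=camT(c,s)
px=[(233.7,88.3),(278,98.5),(307.3,133.7),(311.7,177.6),(290.2,213.2),(253.7,228.8)]
W=ray(c,T,px,[.06]*6)
th=np.arange(6)*np.pi/5
def f(p): # hubx,huby,yaw,r
    a=p[2]+np.pi/2-th
    return np.r_[W[:,0]-p[0]-p[3]*np.cos(a),W[:,1]-p[1]-p[3]*np.sin(a)]
r=least_squares(f,[.5,.08,0,.07]);p=r.x
print(p,np.abs(r.fun).max())
o=g2w([p[0],p[1],p[2]],[[45,-60,0]])if 0 else g2w([p[0],p[1],p[2]],[[.045,-.06,0]])[0]
g=np.array([o[0],o[1],p[2]]);print("g",g)
np.save("g.npy",g)
pts=[[-.1,.15,.06],[.25,.15,.06],[-.1,-.15,.06],[-.045,.06,.06],[-.05,-.09,.082],[.165,0,.096],[-.045,.112,.076]]
for n in("scene","side","wrist"):
    cc=robot.read_camera(n);TT=camT(cc,s)
    im=cc["image"][:,:,::-1].copy()
    for q in proj(cc,TT,g2w(g,pts)): cv2.circle(im,tuple(np.round(q).astype(int)),2,(0,0,255),-1)
    if n!="wrist":
        q=proj(cc,TT,g2w(g,pts)).mean(0).astype(int);im=cv2.resize(im[max(0,q[1]-100):q[1]+100,max(0,q[0]-130):q[0]+130],None,fx=3,fy=3)
    cv2.imwrite(f"pics/{n}_chk.png",im)
E
python3 m1.py
```

```text
[0.52960636 0.05870267 0.08783995 0.06637177] 0.0002674371189021968
g [0.57969649 0.00288172 0.08783995]
```

View pics/wrist_chk.png

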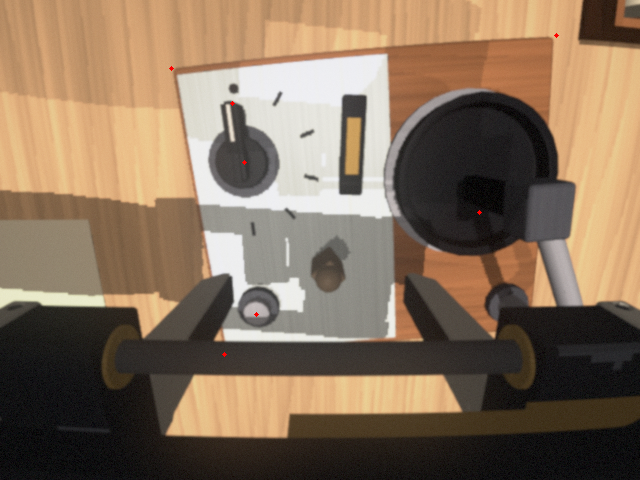

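View pics/side_chk.png

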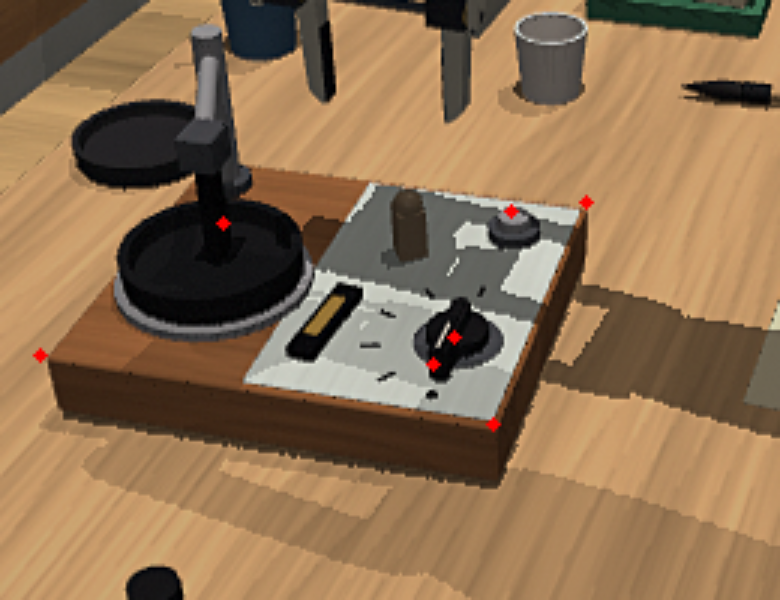

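View pics/scene_chk.png

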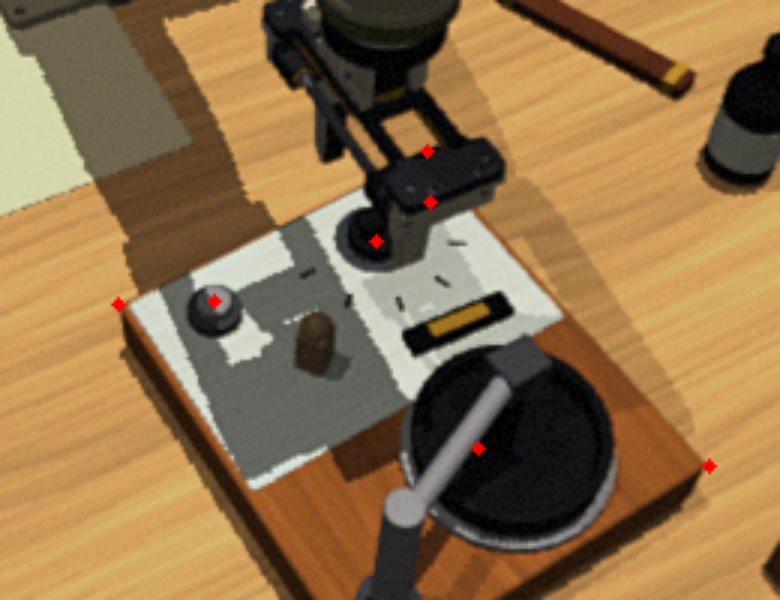

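```bash
python3 - <<'E'
import cv2,numpy as np
w=cv2.imread("pics/wrist0.png");s=cv2.imread("pics/side0.png")
a=cv2.resize(w[275:345,215:315],(500,350),interpolation=cv2.INTER_CUBIC)
b=cv2.resize(s[210:250,280:340],(480,320),interpolation=cv2.INTER_CUBIC)  # 8x
cv2.imwrite("pics/bz.png",np.vstack([np.pad(np.clip(a*1.0,0,255).astype(np.uint8),((0,0),(0,0),(0,0))),cv2.copyMakeBorder(b,0,0,0,20,0)])[:600*2])
E
```

```text
(no output)
```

View pics/bz.png

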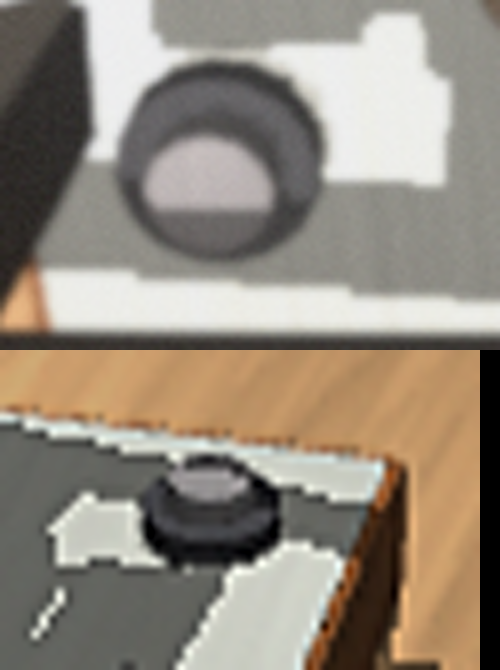

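```bash
cat > plan.py <<'E'
from h import *
import sys
g=np.load("g.npy")
def tgt(theta_deg,gap,r=.041,half=.0175):
    t=np.radians(theta_deg);u=np.array([np.sin(t),np.cos(t)]);tt=np.array([np.cos(t),-np.sin(t)])
    p=np.array([-.045,.06])+r*u-(half+.007+gap)*tt
    return g2w(g,[[p[0],p[1],0]])[0][:2], g[2]-t   # yaw of tool y axis rel. world x
if __name__=="__main__":
    for th,gap in[(0,.014),(0,.003),(0,0),(18,0),(36,0),(54,0),(72,0),(90,0),(96,0),(108,0)]:
        print(th,gap,*[np.round(x,4) for x in tgt(th,gap)])
    print("button",g2w(g,[[-.05,-.09,.082]]))
E
python3 plan.py; python3 - <<'E'
from h import *
import numpy as np
from plant import robot
g=np.load("g.npy")
c=robot.read_camera("wrist");s=robot.read_state();T=camT(c,s)
# stick, seal base, column base, in grinder frame
P=ray(c,T,[(353,95),(353,193),(328,290),(508,302),(550,205)],[.071,.071,.12,.06,.25])
ca,sa=np.cos(g[2]),np.sin(g[2]);d=P[:,:2]-g[:2]
print(np.round(np.c_[ca*d[:,0]+sa*d[:,1],-sa*d[:,0]+ca*d[:,1]],3))
E
```

```text
0 0.014 [0.4877 0.0962] 0.0878
0 0.003 [0.4986 0.0971] 0.0878
0 0 [0.5016 0.0974] 0.0878
18 0 [0.5149 0.1042] -0.2263
36 0 [0.5297 0.1065] -0.5405
54 0 [0.5444 0.1041] -0.8546
72 0 [0.5578 0.0973] -1.1688
90 0 [0.5683 0.0867] -1.483
96 0 [0.571  0.0825] -1.5877
108 0 [0.5751 0.0734] -1.7971
button [[ 0.5377847  -0.09115764  0.082     ]]
[[ 0.062  0.109]
 [ 0.057  0.023]
 [ 0.026 -0.052]
 [ 0.221 -0.113]
 [ 0.123  0.038]]
```

Request:
drive_tool(increments=[[1, -1.5, 1.3, 0, 0, 0, 0.03], [1, -3, 2.6, 0, 0, 0, 0.06], [1, -4.46, 3.84, 0, 0, 0, 0.088], [1, -4.46, 3.84, -1, 0, 0, 0.088], [1, -4.46, 3.84, -2, 0, 0, 0.088], [1, -4.46, 3.84, -2.8, 0, 0, 0.088], [1, -4.46, 3.84, -2.8, 0, 0, 0.088], [1, -4.46, 3.84, -2.8, 0, 0, 0.088], [1, -4.46, 3.84, -2.8, 0, 0, 0.088], [1, -4.46, 3.84, -2.8, 0, 0, 0.088]], squeeze=10)

```text
t: 1.23
tool_pos: [0.4898, 0.0959, 0.1756]
orientation: [2.121, 2.315, 0.003]
force: [-0.3, -0.8, -0.1]
opening: 0.0309
```

```bash
cat > look.py <<'E'
from h import *
from plant import robot
import sys
n,tag=sys.argv[1:3]
s=robot.read_state();c=robot.read_camera(n)
for k in("t","tool_pos","orientation","force","wrist_torque","opening"): print(k,np.round(s[k],4))
im=c["image"][:,:,::-1]
if n=="side": im=cv2.resize(im[190:330,130:350],None,fx=3.6,fy=3.6,interpolation=cv2.INTER_CUBIC)
if n=="scene": im=cv2.resize(im[220:400,260:480],None,fx=3.3,fy=3.3,interpolation=cv2.INTER_CUBIC)
cv2.imwrite(f"pics/{tag}.png",im)
E
python3 look.py side s1; python3 look.py wrist w1
```

```text
t 1.2333
tool_pos [0.4898 0.0959 0.1756]
orientation [2.121  2.3151 0.0032]
force [-0.257  -0.7525 -0.0538]
wrist_torque [-0.0408  0.0069  0.0435]
opening 0.0309
t 1.2833
tool_pos [0.4898 0.0959 0.1755]
orientation [2.1209 2.3151 0.0032]
force [-0.7995  0.0975  0.5437]
wrist_torque [0.0023 0.0012 0.0055]
opening 0.0265
```

View pics/s1.png

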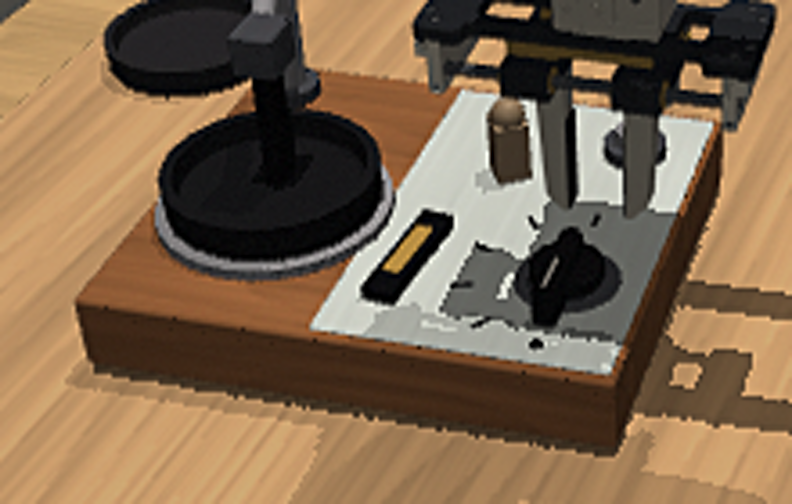

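View pics/w1.png

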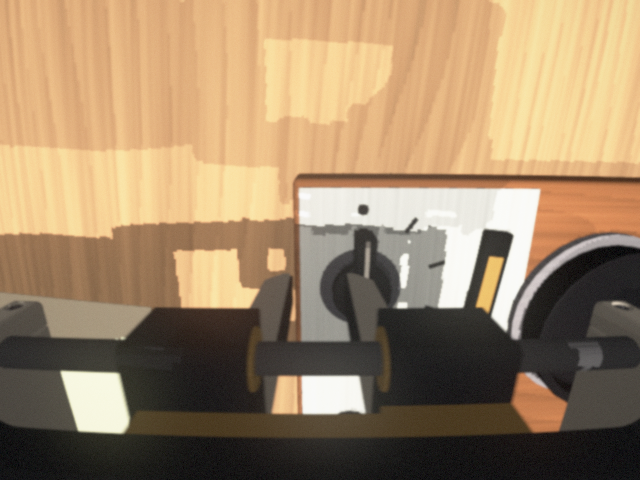

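Request:
drive_tool(increments=[[1, 0, 0, 0, 0, 0, 0], [1, 0, 0, 0, 0, 0, 0], [1, 0, 0, 0, 0, 0, 0], [1, 0, 0, 0, 0, 0, 0], [1, 0, 0, 0, 0, 0, 0], [1, 0, 0, 0, 0, 0, 0]])

```text
t: 1.83
tool_pos: [0.4885, 0.096, 0.1736]
orientation: [-2.122, -2.317, 0.0]
force: [0.3, 0.2, 0.8]
opening: 0.0006
```

```bash
python3 look.py side s2; python3 look.py wrist w2; python3 - <<'E'
import cv2
im=cv2.imread("pics/w2.png");cv2.imwrite("pics/w2z.png",cv2.resize(im[180:440,230:470],None,fx=2.3,fy=2.3))
E
```

```text
t 1.8333
tool_pos [0.4885 0.096  0.1736]
orientation [-2.1215 -2.317   0.    ]
force [0.329  0.2024 0.7505]
wrist_torque [ 0.0206 -0.0505 -0.0104]
opening 0.0006
t 1.8833
tool_pos [0.4884 0.096  0.1736]
orientation [-2.1215e+00 -2.3169e+00  2.0000e-04]
force [-0.3532 -0.2673  0.3075]
wrist_torque [-0.0143  0.0163 -0.0582]
opening 0.0008
```

View pics/s2.png

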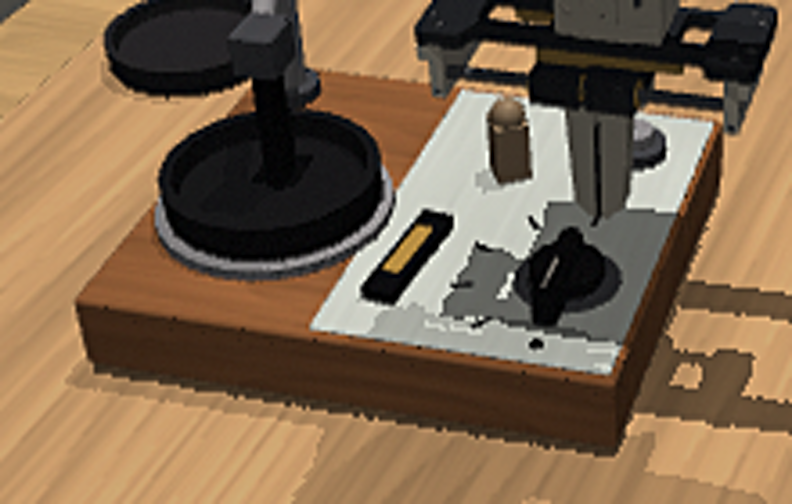

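View pics/w2z.png

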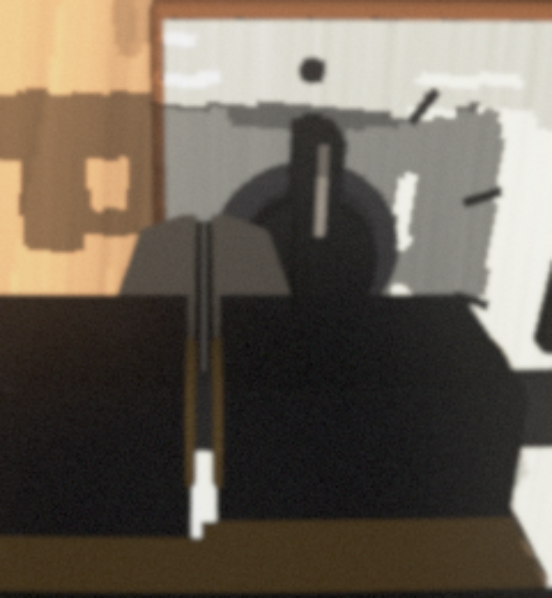

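Request:
drive_tool(increments=[[1, 0, 0, -0.8, 0, 0, 0], [1, 0, 0, -1.6, 0, 0, 0], [1, 0, 0, -2.2, 0, 0, 0], [1, 0, 0, -2.7, 0, 0, 0], [1, 0, 0, -3.0, 0, 0, 0], [1, 0, 0, -3.14, 0, 0, 0], [1, 0, 0, -3.14, 0, 0, 0], [1, 0, 0, -3.14, 0, 0, 0]])

```text
t: 2.6
tool_pos: [0.489, 0.0961, 0.0958]
orientation: [2.121, 2.317, 0.001]
force: [-0.1, -0.3, 0.5]
opening: 0.0003
```

```bash
python3 look.py side s3; python3 look.py wrist w3
```

```text
t 2.6
tool_pos [0.489  0.0961 0.0958]
orientation [2.1213e+00 2.3166e+00 9.0000e-04]
force [-0.1061 -0.3247  0.4512]
wrist_torque [ 0.018  -0.0055 -0.0312]
opening 0.0003
t 2.65
tool_pos [0.4892 0.0961 0.0961]
orientation [2.1209e+00 2.3164e+00 1.7000e-03]
force [ 1.0544 -0.0626  0.3564]
wrist_torque [ 0.0425  0.0189 -0.003 ]
opening 0.0003
```

View pics/s3.png

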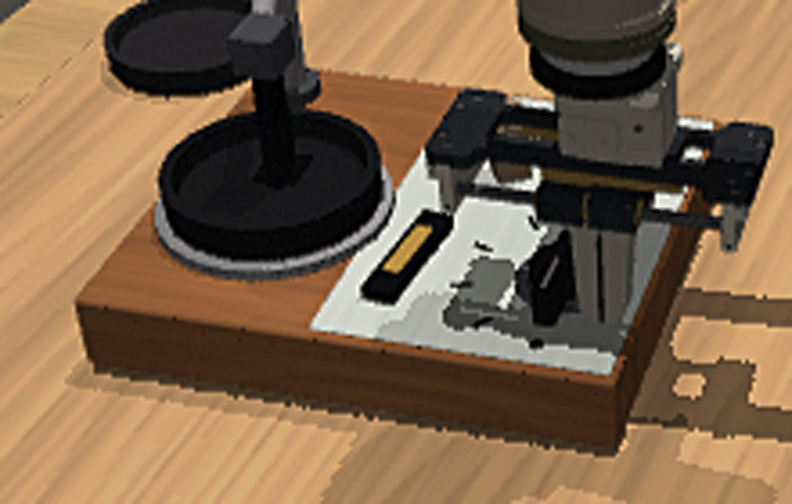

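View pics/w3.png

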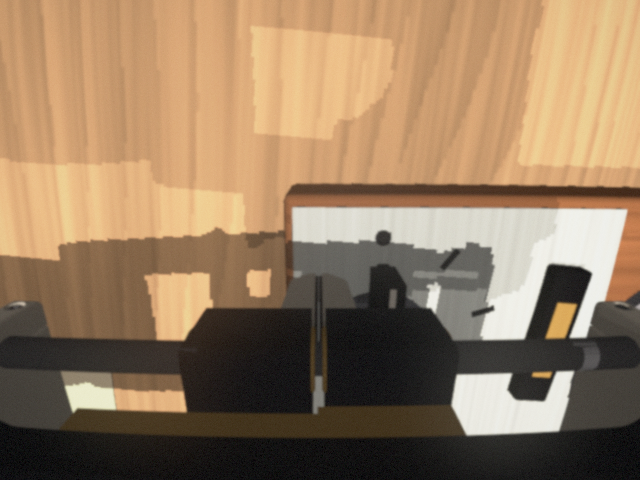

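```bash
cat > rows.py <<'E'
from plan import *
# rows from current pose (x,y,yaw) ; thetas
x0,y0,yaw0=map(float,sys.argv[1:4]);half=float(sys.argv[4])
for th in map(float,sys.argv[5:]):
    p,y=tgt(th,0,half=half);print(th,np.round([(p[0]-x0)/.025,(p[1]-y0)/.025,y-yaw0],3).tolist())
E
python3 rows.py .4888 .0961 .088 .015 -5 0 4 8 12 16 20 24
```

```text
-5.0 [0.48, -0.034, 0.087]
0.0 [0.612, 0.061, -0.0]
4.0 [0.723, 0.128, -0.07]
8.0 [0.838, 0.187, -0.14]
12.0 [0.958, 0.239, -0.21]
16.0 [1.08, 0.282, -0.279]
20.0 [1.206, 0.316, -0.349]
24.0 [1.333, 0.341, -0.419]
```

Request:
drive_tool(increments=[[1, 0.2, 0, 0, 0, 0, 0], [1, 0.4, 0.03, 0, 0, 0, 0], [1, 0.5, 0.05, 0, 0, 0, 0], [1, 0.61, 0.06, 0, 0, 0, 0], [1, 0.67, 0.1, 0, 0, 0, -0.035], [1, 0.72, 0.13, 0, 0, 0, -0.07], [1, 0.78, 0.16, 0, 0, 0, -0.105], [1, 0.84, 0.19, 0, 0, 0, -0.14], [1, 0.9, 0.21, 0, 0, 0, -0.175], [1, 0.96, 0.24, 0, 0, 0, -0.21], [1, 0.96, 0.24, 0, 0, 0, -0.21]])

```text
t: 3.62
tool_pos: [0.5127, 0.1021, 0.0951]
orientation: [-2.354, -2.08, 0.001]
force: [-1.0, -0.5, 0.2]
opening: 0.001
```

```bash
python3 look.py side s4; python3 look.py wrist w4
```

```text
t 3.6167
tool_pos [0.5127 0.1021 0.0951]
orientation [-2.3542e+00 -2.0799e+00  5.0000e-04]
force [-0.9695 -0.5369  0.1673]
wrist_torque [-0.0789  0.1319 -0.0176]
opening 0.001
t 3.6667
tool_pos [0.5126 0.1021 0.0951]
orientation [-2.3520e+00 -2.0824e+00  5.0000e-04]
force [-0.5413  0.8747  0.6602]
wrist_torque [ 0.0098  0.1154 -0.0342]
opening 0.0006
```

View pics/s4.png

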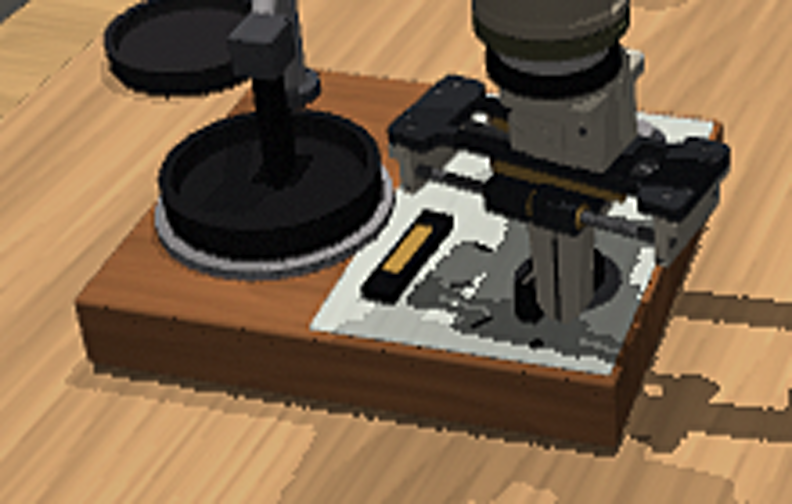

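View pics/w4.png

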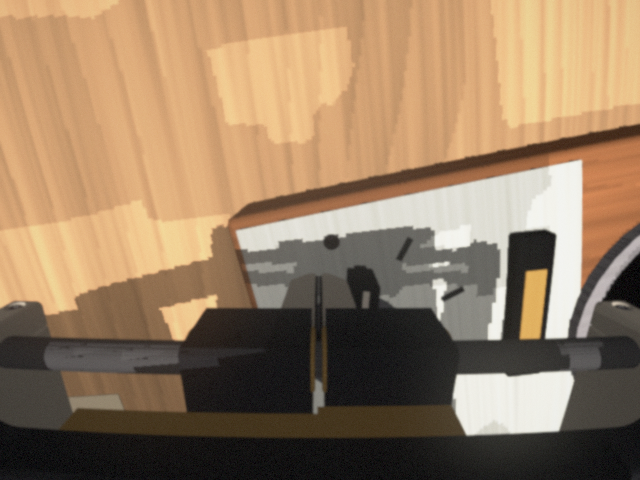

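```bash
python3 rows.py .5127 .1021 -.1222 .015 14 16 18 20 22 24 26
```

```text
14.0 [0.063, 0.021, -0.034]
16.0 [0.124, 0.042, -0.069]
18.0 [0.187, 0.06, -0.104]
20.0 [0.25, 0.076, -0.139]
22.0 [0.313, 0.09, -0.174]
24.0 [0.377, 0.101, -0.209]
26.0 [0.441, 0.11, -0.244]
```

Request:
drive_tool(increments=[[1, 0.06, 0.02, 0, 0, 0, -0.035], [1, 0.12, 0.04, 0, 0, 0, -0.07], [1, 0.19, 0.06, 0, 0, 0, -0.105], [1, 0.25, 0.075, 0, 0, 0, -0.14], [1, 0.31, 0.09, 0, 0, 0, -0.175], [1, 0.31, 0.09, 0, 0, 0, -0.175], [1, 0.31, 0.09, 0, 0, 0, -0.175]])

```text
t: 4.3
tool_pos: [0.5203, 0.1042, 0.0951]
orientation: [2.524, 1.871, 0.0]
force: [-0.2, 0.3, 0.5]
opening: 0.0007
```

```bash
python3 look.py side s5; python3 look.py wrist w5;python3 - <<'E'
import cv2
im=cv2.imread("pics/w5.png");cv2.imwrite("pics/w5z.png",cv2.resize(im[180:340,200:500],None,fx=2.6,fy=2.6))
E
```

```text
t 4.3
tool_pos [0.5203 0.1042 0.0951]
orientation [2.5239e+00 1.8706e+00 2.0000e-04]
force [-0.2484  0.3339  0.5146]
wrist_torque [-0.0376  0.0479  0.0169]
opening 0.0007
t 4.35
tool_pos [0.5203 0.1043 0.0951]
orientation [2.5239 1.8707 0.    ]
force [ 0.0544 -0.9177 -0.0551]
wrist_torque [-0.0126  0.0116 -0.0105]
opening 0.0003
```

View pics/w5z.png

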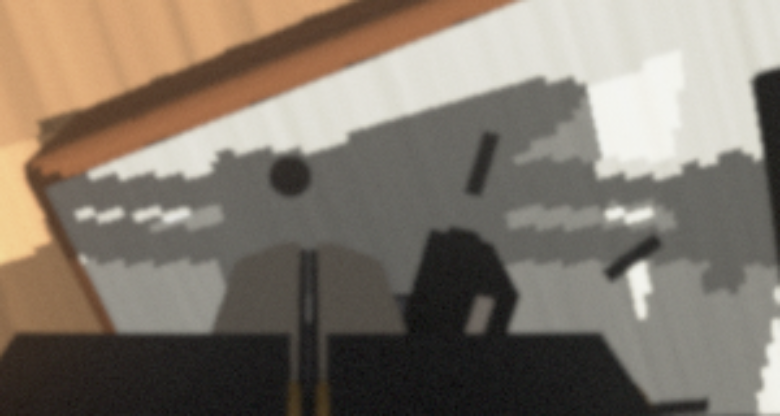

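```bash
python3 rows.py .5203 .1042 -.2955 .015 25 29 33 37 40 43 46 48 50 52 54 56 58
```

```text
25.0 [0.105, 0.022, -0.053]
29.0 [0.234, 0.036, -0.123]
33.0 [0.364, 0.041, -0.193]
37.0 [0.494, 0.037, -0.262]
40.0 [0.591, 0.028, -0.315]
43.0 [0.687, 0.014, -0.367]
46.0 [0.783, -0.005, -0.42]
48.0 [0.846, -0.02, -0.454]
50.0 [0.909, -0.038, -0.489]
52.0 [0.971, -0.057, -0.524]
54.0 [1.032, -0.079, -0.559]
56.0 [1.092, -0.104, -0.594]
58.0 [1.151, -0.13, -0.629]
```

Request:
drive_tool(increments=[[1, 0.1, 0.02, 0, 0, 0, -0.05], [1, 0.23, 0.04, 0, 0, 0, -0.12], [1, 0.36, 0.04, 0, 0, 0, -0.19], [1, 0.49, 0.04, 0, 0, 0, -0.26], [1, 0.59, 0.03, 0, 0, 0, -0.315], [1, 0.69, 0.01, 0, 0, 0, -0.37], [1, 0.78, -0.005, 0, 0, 0, -0.42], [1, 0.85, -0.02, 0, 0, 0, -0.455], [1, 0.91, -0.04, 0, 0, 0, -0.49], [1, 0.97, -0.06, 0, 0, 0, -0.525], [1, 1.03, -0.08, 0, 0, 0, -0.56], [1, 1.09, -0.1, 0, 0, 0, -0.595], [1, 1.15, -0.13, 0, 0, 0, -0.63], [1, 1.15, -0.13, 0, 0, 0, -0.63], [1, 1.15, -0.13, 0, 0, 0, -0.63]])

```text
t: 5.65
tool_pos: [0.549, 0.101, 0.0951]
orientation: [-2.979, -0.996, 0.0]
force: [0.1, 0.1, -0.5]
opening: 0.0003
```

```bash
python3 look.py side s6; python3 look.py wrist w6;python3 - <<'E'
import cv2
im=cv2.imread("pics/w6.png");cv2.imwrite("pics/w6z.png",cv2.resize(im[180:340,200:500],None,fx=2.6,fy=2.6))
E
```

```text
t 5.65
tool_pos [0.549  0.101  0.0951]
orientation [-2.9794 -0.9964  0.    ]
force [ 0.1076  0.1348 -0.4904]
wrist_torque [-0.0038  0.0914  0.0015]
opening 0.0003
t 5.7
tool_pos [0.5489 0.101  0.0951]
orientation [-2.9793e+00 -9.9650e-01  1.0000e-04]
force [-0.1345 -0.1535 -0.5887]
wrist_torque [0.0747 0.0586 0.0012]
opening 0.0008
```

View pics/w6z.png

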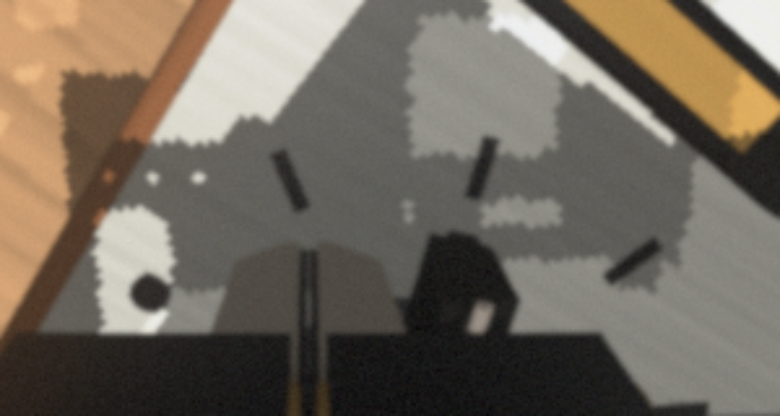

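View pics/s6.png

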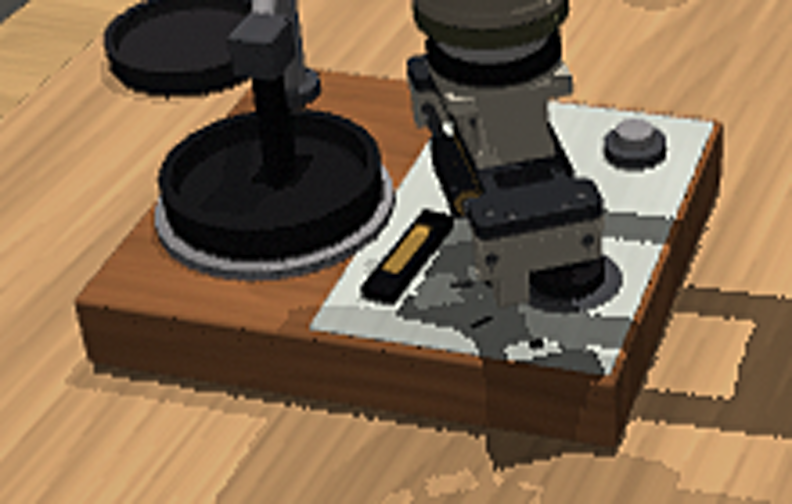

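```bash
python3 rows.py .549 .101 -.9255 .015 61 65 69 73 76 79 82 84 86 88 90 92 94
```

```text
61.0 [0.091, -0.045, -0.051]
65.0 [0.204, -0.109, -0.121]
69.0 [0.312, -0.181, -0.191]
73.0 [0.414, -0.261, -0.261]
76.0 [0.488, -0.325, -0.313]
79.0 [0.557, -0.393, -0.365]
82.0 [0.624, -0.465, -0.418]
84.0 [0.666, -0.514, -0.453]
86.0 [0.706, -0.565, -0.488]
88.0 [0.744, -0.618, -0.523]
90.0 [0.781, -0.671, -0.557]
92.0 [0.815, -0.726, -0.592]
94.0 [0.848, -0.782, -0.627]
```

Request:
drive_tool(increments=[[1, 0.09, -0.045, 0, 0, 0, -0.05], [1, 0.2, -0.11, 0, 0, 0, -0.12], [1, 0.31, -0.18, 0, 0, 0, -0.19], [1, 0.41, -0.26, 0, 0, 0, -0.26], [1, 0.49, -0.325, 0, 0, 0, -0.315], [1, 0.56, -0.39, 0, 0, 0, -0.365], [1, 0.62, -0.465, 0, 0, 0, -0.42], [1, 0.67, -0.515, 0, 0, 0, -0.455], [1, 0.71, -0.565, 0, 0, 0, -0.49], [1, 0.74, -0.62, 0, 0, 0, -0.525], [1, 0.78, -0.67, 0, 0, 0, -0.56], [1, 0.815, -0.725, 0, 0, 0, -0.59], [1, 0.85, -0.78, 0, 0, 0, -0.625], [1, 0.85, -0.78, 0, 0, 0, -0.625], [1, 0.85, -0.78, 0, 0, 0, -0.625]])

```text
t: 7.0
tool_pos: [0.5702, 0.0815, 0.0951]
orientation: [-3.141, -0.032, 0.0]
force: [0.6, -0.8, 0.4]
opening: 0.0007
```

```bash
python3 look.py side s7; python3 look.py wrist w7;python3 - <<'E'
import cv2
im=cv2.imread("pics/w7.png");cv2.imwrite("pics/w7z.png",cv2.resize(im[180:340,200:500],None,fx=2.6,fy=2.6))
E
```

```text
t 7.0
tool_pos [0.5702 0.0815 0.0951]
orientation [-3.1414e+00 -3.2100e-02  1.0000e-04]
force [ 0.5851 -0.8207  0.42  ]
wrist_torque [ 0.0112  0.084  -0.0162]
opening 0.0007
t 7.05
tool_pos [0.5702 0.0816 0.0951]
orientation [-3.1414e+00 -3.2200e-02  1.0000e-04]
force [ 0.4442 -0.0524 -0.18  ]
wrist_torque [ 0.086   0.1068 -0.0481]
opening 0.0003
```

View pics/w7z.png

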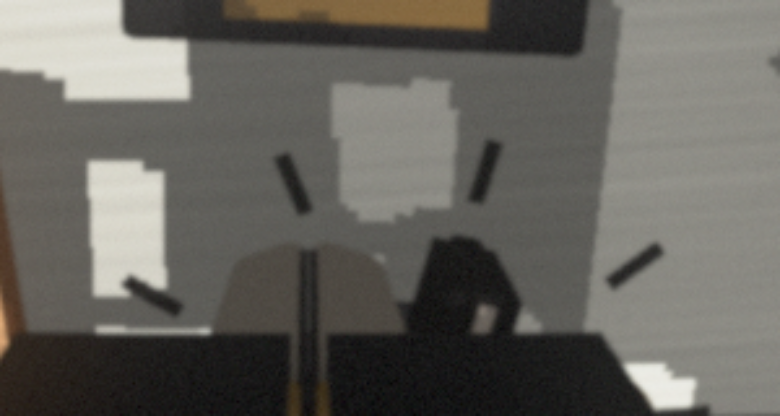

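View pics/s7.png

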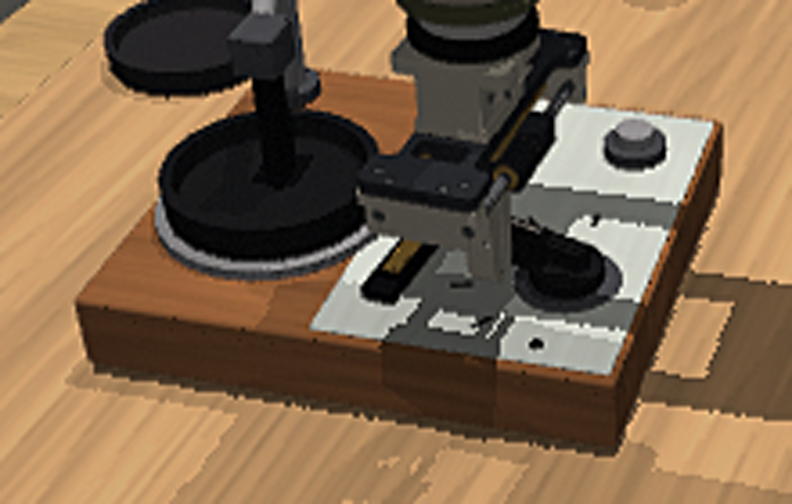

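Request:
drive_tool(increments=[[1, 0.02, 0.2, 0, 0, 0, 0], [1, 0.03, 0.4, 0, 0, 0, 0], [1, 0.03, 0.4, 1, 0, 0, 0], [1, 0.03, 0.4, 2.5, 0, 0, 0], [1, 0.03, 0.4, 4, 0, 0, 0], [1, 0.03, 0.4, 4.2, 0, 0, 0], [1, -0.2, -0.9, 4.2, 0, 0, 0], [1, -0.45, -2.3, 4.2, 0, 0, 0], [1, -0.75, -3.8, 4.2, 0, 0, 0], [1, -1.0, -5.3, 4.2, 0, 0, 0], [1, -1.3, -6.5, 4.2, 0, 0, 0], [1, -1.3, -6.91, 3.6, 0, 0, 0], [1, -1.3, -6.91, 2.6, 0, 0, 0], [1, -1.3, -6.91, 1.8, 0, 0, 0], [1, -1.3, -6.91, 1.8, 0, 0, 0], [1, -1.3, -6.91, 1.8, 0, 0, 0]])

```text
t: 8.43
tool_pos: [0.5369, -0.0906, 0.1391]
orientation: [-3.141, -0.03, 0.004]
force: [0.0, -1.3, 1.0]
opening: 0.001
```

```bash
python3 look.py side s8; python3 look.py wrist w8; python3 look.py scene c8
```

```text
t 8.4333
tool_pos [ 0.5369 -0.0906  0.1391]
orientation [-3.1406 -0.0302  0.0043]
force [ 0.0347 -1.2589  1.009 ]
wrist_torque [ 0.0803  0.0973 -0.0133]
opening 0.001
t 8.4833
tool_pos [ 0.538  -0.0908  0.1407]
orientation [-3.1413 -0.0306  0.    ]
force [ 0.6192 -0.3499  0.8141]
wrist_torque [ 0.0189  0.137  -0.0383]
opening 0.0001
t 8.5333
tool_pos [ 0.5386 -0.0909  0.1416]
orientation [3.1411e+00 3.0800e-02 2.6000e-03]
force [-0.0608 -0.3734  0.322 ]
wrist_torque [ 0.0474  0.071  -0.0035]
opening 0.0004
```

View pics/s8.png

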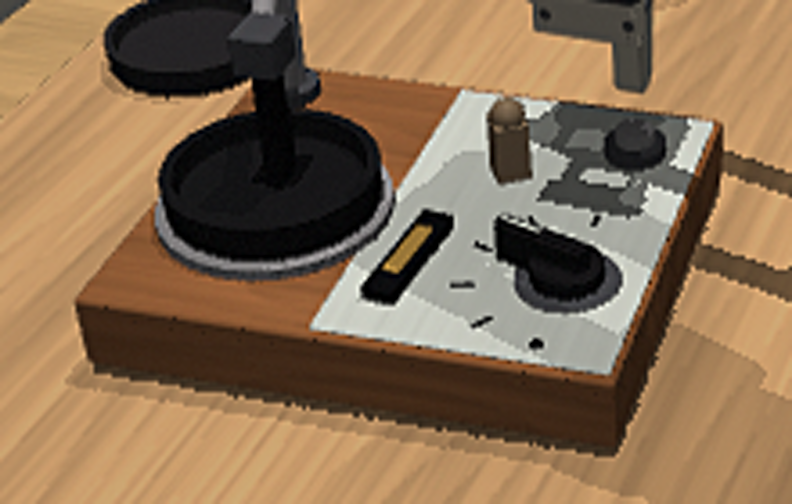

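View pics/w8.png

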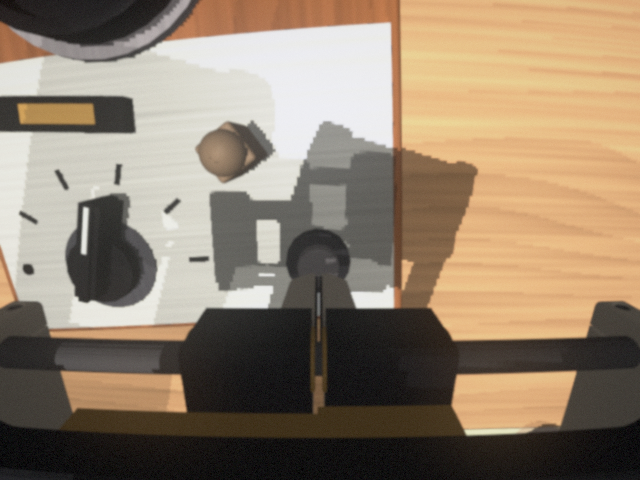

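View pics/c8.png

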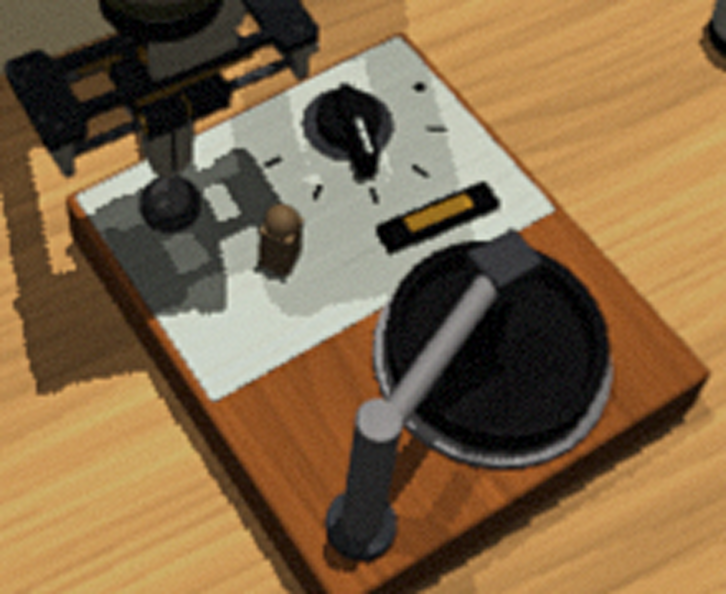

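Request:
drive_tool(increments=[[1, 0, 0, -0.5, 0, 0, 0], [1, 0, 0, -0.9, 0, 0, 0], [1, 0, 0, -1.1, 0, 0, 0], [1, 0, 0, -1.25, 0, 0, 0], [1, 0, 0, -1.35, 0, 0, 0], [1, 0, 0, -1.45, 0, 0, 0], [1, 0, 0, -1.55, 0, 0, 0], [1, 0, 0, -1.55, 0, 0, 0], [1, 0, 0, -1.55, 0, 0, 0]])

```text
t: 9.33
tool_pos: [0.5378, -0.0912, 0.1017]
orientation: [-3.141, -0.03, 0.0]
force: [-3.5, 1.6, 5.2]
opening: 0.0004
```

```bash
python3 look.py side s9
```

```text
t 9.3333
tool_pos [ 0.5378 -0.0912  0.1017]
orientation [-3.1414e+00 -2.9600e-02  1.0000e-04]
force [-3.5189  1.6064  5.2054]
wrist_torque [ 0.3069  0.7632 -0.0668]
opening 0.0004
```

View pics/s9.png

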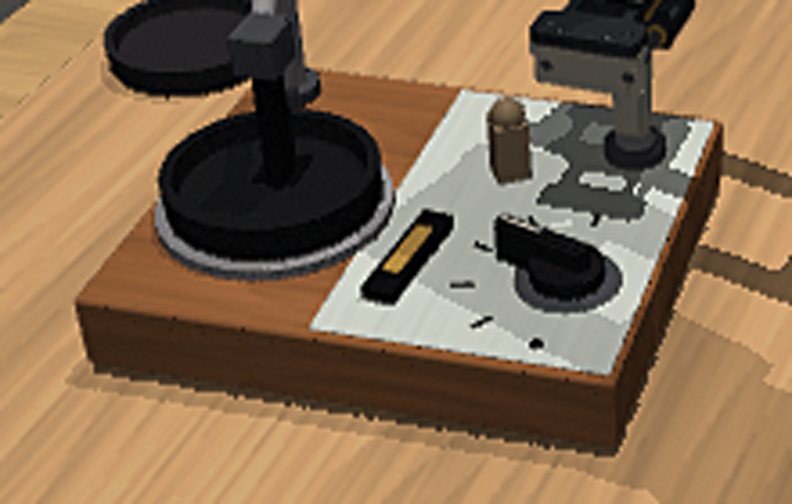

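Request:
drive_tool(increments=[[1, 0, 0, -0.04, 0, 0, 0], [1, 0, 0, -0.08, 0, 0, 0], [1, 0, 0, -0.08, 0, 0, 0]])

```text
t: 9.63
tool_pos: [0.5381, -0.0913, 0.1011]
orientation: [3.141, 0.03, 0.001]
force: [-7.8, 2.9, 15.9]
opening: 0.0003
```

Request:
drive_tool(increments=[[1, 0, 0, 0, 0, 0, 0], [1, 0, 0, 0.2, 0, 0, 0], [1, 0, 0, 0.6, 0, 0, 0], [1, 0, 0, 1.5, 0, 0, 0], [1, 0, 0, 3, 0, 0, 0], [1, 0, 0, 4.5, 0, 0, 0], [1, -1, -1, 5.5, 0, 0, 0], [1, -2, -2, 5.5, 0, 0, 0], [1, -2, -2, 5.5, 0, 0, 0], [1, -2, -2, 5.5, 0, 0, 0], [1, -2, -2, 5.5, 0, 0, 0]])

```text
t: 10.55
tool_pos: [0.4879, -0.1413, 0.237]
orientation: [-3.141, -0.028, -0.001]
force: [0.0, 0.3, -0.7]
opening: 0.0004
```

```bash
python3 look.py side s10;python3 look.py wrist w10;python3 look.py scene c10
```

```text
t 10.55
tool_pos [ 0.4879 -0.1413  0.237 ]
orientation [-3.1413e+00 -2.8000e-02 -1.1000e-03]
force [ 0.0115  0.3385 -0.6678]
wrist_torque [ 0.03    0.0841 -0.0034]
opening 0.0004
t 10.6
tool_pos [ 0.488  -0.1408  0.2366]
orientation [-3.141e+00 -2.950e-02  1.000e-04]
force [ 0.4458  0.483  -0.1717]
wrist_torque [0.0868 0.0905 0.0037]
opening 0.0002
t 10.65
tool_pos [ 0.488  -0.1406  0.2363]
orientation [-3.1409e+00 -3.0400e-02  9.0000e-04]
force [-0.3125  0.1613 -0.8707]
wrist_torque [ 0.0653  0.1012 -0.0254]
opening 0.0001
```

View pics/s10.png

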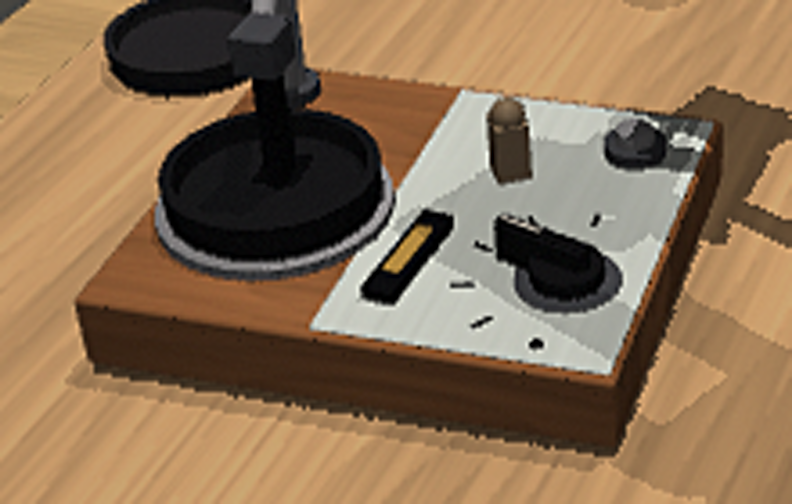

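View pics/w10.png

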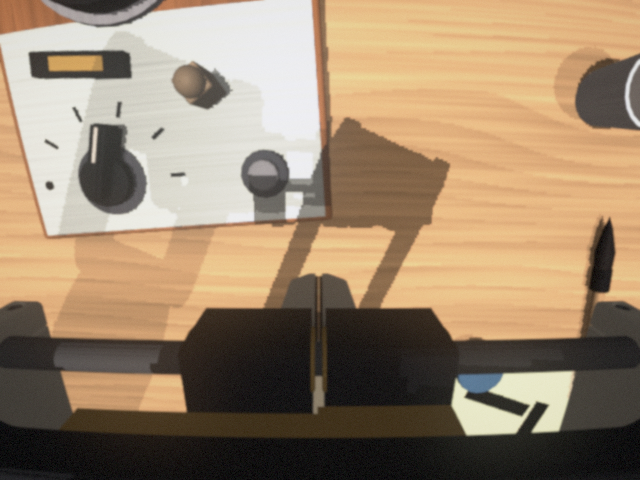

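View pics/c10.png

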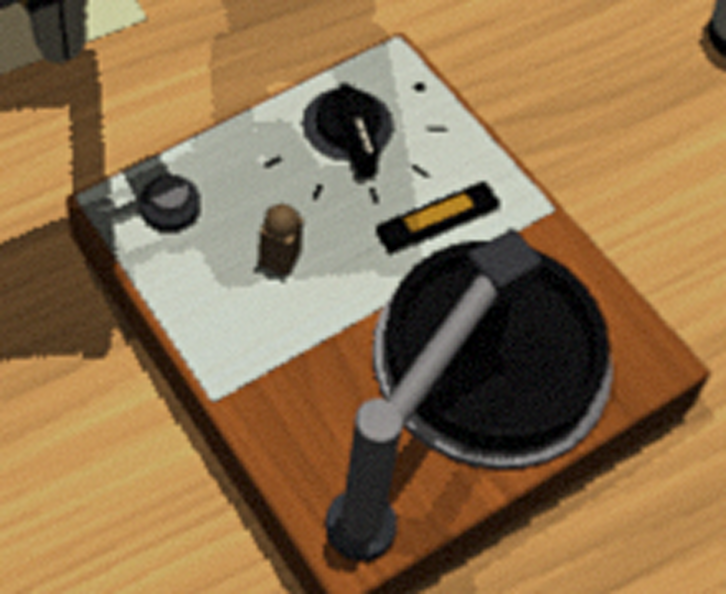

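```bash
python3 -c "
from plant import robot
print(robot.close_job())"
```

```text
the job is handed in; nothing more can be done
None
```

The selector is at speed three, and after that I pressed the start button fully down and let it spring back. I handed the job in at about 10.7 s on the robot's clock.

**Selector:** I kept the gripper shut and pushed the side of the pointer with the fingertips, without pinching it. It jumped three times, and a picture after each jump showed it at marks 1, 2 and 3. I then backed the finger off and lifted clear. The last scene and wrist pictures both show the pointer at the third line.

**Start button:** The force reached 5.2 N near the end of the travel, then 15.9 N with almost no further movement, so the button was at its stop. The fingertips also dragged on it sideways, with about 8 N. I saw the button released by eye in the pictures but did not measure its height.

**Bystanders:** The seal and the ink stick look unmoved in the last pictures. I moved nothing near the other objects, but checked them only where they appear in the pictures. At hand-in the arm was clear of everything and the force reading was only sensor noise.

**Disagreement:** The fitted grinder pose put the housing's corners about 3 to 6 pixels outside where the first wrist picture showed them, possibly because of a bevelled edge. The button top in that picture matched the fit to within a pixel.

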